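Sort turned chessmen into their pattern trays

ROBOT

A 6-joint arm with a two-finger parallel gripper is mounted at the origin on the work surface. World frame = base frame: x ahead of the robot, y to its left, z up, the work surface at z = 0. Lengths are in m, angles in rad, forces in N, time in s.
With the tool pointing down it reaches from about 0.375 to 0.975 m from the base axis. Payload 3.8 kg.
Tool frame: the origin (TCP) lies on the centre line of the jaws, within the pads' length; the fingertips stand 19 mm ahead of it and the grasp point (between the pads) is the TCP; z points along the fingers, y is the line along which they close (so a half turn about z gives the same grasp; the last joint's range is limited). The gripper opens to 88 mm and grips with 3 to 60 N. Pads are 18 mm wide; open, the fingers measure 123 mm over their backs; the gripper's body (75 mm by 187 mm) begins 45 mm behind the grasp point.
Start: joints at [1.202, 0.264, 1.604, -0, 1.274, -0.037], TCP at [0.22, 0.638, 0.258] pointing down, gripper open.
Joint ranges: [-2.63, 2.63], [-0.94, 2.18], [0.31, 2.57], [-1.31, 4.45], [0, 2.66], [-2.55, 2.55]. Speed limits (rad/s): [2.57, 2.57, 3.14, 3.14, 3.14, 3.14].

INTERFACE

Orientations are given as a unit quaternion [w, x, y, z].
In Python, from workcell import * gives the robot as it stands.
- The arm moves only by the tool send_rows, never from a script. Its argument "series" is a list that holds one entry, the list of rows, each a list of 4 numbers: the shift along the tool's x, y, z in units of 20 mm (1.0 is 20 mm), then the turn about the tool's z in units of 5 degrees (1.0 is 5 degrees). A call has exactly 5 rows; each row shifts and turns the commanded pose from where the row before left it, along the tool's axes as they then stand; what a row does not reach is not made up. A row lasts 1/10 s, in which the tool goes at most 50 mm and 8.59 degrees, less where a joint would pass 70% of its speed; a pose out of reach is approached as far as the arm can. A call with a number of a shift or a turn outside -1 to 1 is refused whole. A call with a gripper value outside its range is refused whole. "gripper" is the opening, from 0 (shut) to 1 (fully open), set as the call begins (left out, the last holds). The fingers move at their own pace and stop on an object; the grip force is fixed at half the most. Time passes only in rows, so rows that do not move let the fingers close, or fill a call up. It gives the time, the measured TCP pose, the force, the opening and the grip force at its end, in the units of the state.
- sense(): the state, without advancing time (a new reading comes with each control period).
- get_image(name): name is "scene" or "top"; returns the picture (384x512x3 uint8, blue, green, red); there is no depth.
- camera_params(name): a dict with "intrinsics" (3x3 intrinsics, pixels), "xyz" and "attitude" of the camera in the world. Camera axes: x right, y up, looking along -z (the intrinsics and any distortion apply to the point x, -y, -z); pixel columns grow to the right and rows downward; lengths in m; the calibration is good to about 2 mm. A picture is of the moment at which its call begins. camera_params takes no time and is no camera call.
- close_job(): hands the job in; it is judged then, once.
The state is a dict: "t": time; "q": joint angles; "qvel": joint speeds; "joint_torque": joint torques, N m; "eef_pos": TCP position; "orientation": TCP orientation; "force": force on the tool from outside, world axes, zero at the start; "moment": the same for the moment, N m; "width": opening from 0.0 (shut) to 1.0 (fully open); "finger_force": force on a finger pad.
Only numpy, scipy, OpenCV 4.12 (cv2) and the standard library are available. Lean on these libraries where they do the work, as an engineer would, in place of code of your own. Each camera call takes 0.05 s, during which the arm holds its last target. There are 200 camera calls.

TASK

Five loose boxwood chessmen stand mixed on the slate: sort the two bishops, two pawns and one rook into the trays, each kind into the tray that carries its dark pattern piece on the rear ledge. Every man must end standing upright on the lined floor, wholly inside the lip. Don't let any of them fall over on the way, and leave the cup of pegs and the callipers where they are.

Things in the scene. Friction and masses are not known exactly. Their poses are not given: they have to be found in the camera images.
- bishop_a_mid (a point): Loose upright boxwood (pale wood) bishop, 80 mm tall: round foot 40 mm across, stem 17 mm thick at half height, collar 25 mm across 48 to 53 mm up, pointed mitre with a dark slanting cut and a small ball on top; about 60 g. One of two alike. The point is on its axis half-way up (40 mm above its underside), z up the axis; grip it there from above.
- bishop_b_mid (a point): Loose upright boxwood (pale wood) bishop, 80 mm tall: round foot 40 mm across, stem 17 mm thick at half height, collar 25 mm across 48 to 53 mm up, pointed mitre with a dark slanting cut and a small ball on top; about 60 g. One of two alike. The point is on its axis half-way up (40 mm above its underside), z up the axis; grip it there from above.
- rook_mid (a point): Loose upright boxwood (pale wood) rook, 62 mm tall: round foot 40 mm across, stem 22 mm thick at half height, drum top 30 mm across from 47 mm up, with six battlements; about 60 g. The only loose rook. The point is on its axis half-way up (31 mm above its underside), z up the axis; grip it there from above.
- pawn_a_mid (a point): Loose upright boxwood (pale wood) pawn, 56 mm tall: round foot 35 mm across, stem 16 mm thick at half height, collar 24 mm across 32 to 36 mm up, ball head 21 mm across; about 35 g. One of two alike. The point is on its axis half-way up (28 mm above its underside), z up the axis; grip it there from above.
- pawn_b_mid (a point): Loose upright boxwood (pale wood) pawn, 56 mm tall: round foot 35 mm across, stem 16 mm thick at half height, collar 24 mm across 32 to 36 mm up, ball head 21 mm across; about 35 g. One of two alike. The point is on its axis half-way up (28 mm above its underside), z up the axis; grip it there from above.
- tray_bishop: Fixed bishop tray with a dark pattern bishop, full size, glued on its rear ledge. Cloth-lined bay 100 mm (tray x) by 140 mm (y), floor 6 mm above the table, lip 12 mm above the table. Origin: bay centre at table height; +x to the pattern (axis at x 78 mm, top 92 mm above the table), z up. Two men fit side by side, e.g. 35 mm either side of the centre along y.
- tray_rook: Fixed rook tray with a dark pattern rook, full size, glued on its rear ledge. Cloth-lined bay 100 mm (tray x) by 140 mm (y), floor 6 mm above the table, lip 12 mm above the table. Origin: bay centre at table height; +x to the pattern (axis at x 78 mm, top 74 mm above the table), z up. Two men fit side by side, e.g. 35 mm either side of the centre along y.
- tray_pawn: Fixed pawn tray with a dark pattern pawn, full size, glued on its rear ledge. Cloth-lined bay 100 mm (tray x) by 140 mm (y), floor 6 mm above the table, lip 12 mm above the table. Origin: bay centre at table height; +x to the pattern (axis at x 78 mm, top 68 mm above the table), z up. Two men fit side by side, e.g. 35 mm either side of the centre along y.
- cup: Bystander: ochre clay cup, 72 mm across the rim and 78 mm tall, with wooden pegs standing in it up to 103 mm above the table; loose, 280 g. Origin: centre of its underside.
- callipers: Bystander: steel slide callipers lying flat, beam 230 mm long and 16 mm wide, jaws reaching 60 mm to its -y side near the -x end, up to 8 mm thick; loose. Origin: middle of the beam's length, at table height; x along the beam, away from the jaws.
Things that resemble listed ones, but are neither listed nor needed, are in the scene too. What is shaped like the part that bears bishop_b_mid but green is not meant.

How it is judged:
By the outcome, as a careful person would: the job done as asked, in the order asked, and still so for the second after the job is handed in, with the robot touching nothing.
It also fails if it takes over 128 s, if anything falls off the work surface, if the arm or the gripper's body presses on something with over 40 N, if the wrist force passes 120 N, or if a joint passes its speed limit or range.

## Working session

There is one attempt and no reset: what is moved stays moved. The work goes in short steps, Python scripts to look and compute and a tool call to move; the robot and the scene stay as the last step left them, time stands still between calls to the robot, and variables do not carry over. Pictures are saved under pics/ and viewed, at most 14 in all, crops included, and the job is handed in when it is done.

Besides the shell and the picture viewer there is one more tool, called after "Emit:" as name(argument=value, ...), one argument or row to a line, values as JSON. send_rows: Moves the arm, as the interface text tells. Shifts and turns lie within -1 to 1; 1 stands for 20 mm of shift or 5 degrees of turn. Its arguments: {"type":"object","properties":{"series":{"type":"array","items":{"type":"array","items":{"type":"array","items":{"type":"number","minimum":-1,"maximum":1}}}},"gripper":{"type":"number"}},"required":["series"]}

```bash
mkdir -p pics; ls
python3 - <<'E'
from workcell import *
import cv2
for n in("scene","top"):
    cv2.imwrite(f"pics/{n}0.png",get_image(n)); p=camera_params(n); print(n,p)
s=sense();print(s["t"],s["eef_pos"],s["orientation"],s["width"])
E
```

```text
pics
scene {'intrinsics': array([[397.63932174,   0.        , 259.40908555],
       [  0.        , 397.63932174, 190.85757939],
       [  0.        ,   0.        ,   1.        ]]), 'xyz': array([1.14122576, 0.51828853, 0.63983662]), 'attitude': array([0.37187319, 0.19526569, 0.41493037, 0.80710249])}
top {'intrinsics': array([[381.42903232,   0.        , 257.25846735],
       [  0.        , 381.42903232, 192.70088094],
       [  0.        ,   0.        ,   1.        ]]), 'xyz': array([ 0.34784874, -0.0184509 ,  1.02821914]), 'attitude': array([ 0.70481218,  0.05994317, -0.05719802, -0.70453885])}
0.1 [0.21968139 0.63760651 0.2565001 ] [-1.93732291e-04  1.65140470e-01  9.86269522e-01 -1.00914029e-03] 0.9952672071469352
```

View pics/scene0.png

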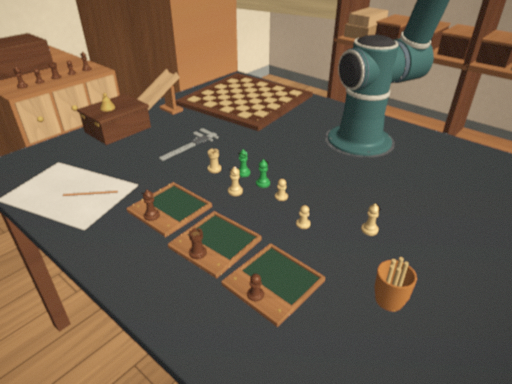

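View pics/top0.png

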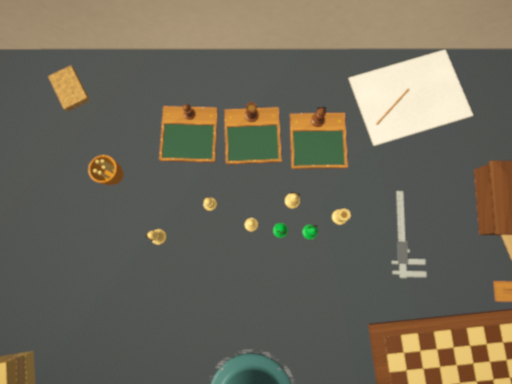

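The scene view shows five pale men: rook (214,160), bishops (235,180) and (371,218), pawns (282,188) and (304,216). Two green bishops are decoys. In the top view the trays are at (188,140), (252,140) and (319,145). I'll zoom in to confirm the kinds and measure.

```bash
cat > h.py <<'E'
import numpy as np, cv2
from scipy.spatial.transform import Rotation as R
from workcell import *
C={n:camera_params(n) for n in("scene","top")}
def rot(q): return R.from_quat(np.roll(q,-1)).as_matrix()
def ray(n,uv):
    c=C[n]; d=np.linalg.inv(c["intrinsics"])@[uv[0],uv[1],1]
    return c["xyz"],rot(c["attitude"])@(d*[1,-1,-1])
def at(n,uv,z):
    o,d=ray(n,uv); return o+d*(z-o[2])/d[2]
def proj(n,P):
    c=C[n]; p=rot(c["attitude"]).T@(np.asarray(P,float)-c["xyz"]); p=c["intrinsics"]@(p*[1,-1,-1]); return p[:2]/p[2]
E
python3 - <<'E'
from h import *
a=cv2.imread("pics/top0.png");b=cv2.imread("pics/scene0.png")
cv2.imwrite("pics/t1.png",cv2.resize(a[90:260,135:370],None,fx=3.4,fy=3.4,interpolation=cv2.INTER_CUBIC))
cv2.imwrite("pics/s1.png",cv2.resize(b[140:320,120:390],None,fx=2.96,fy=2.96,interpolation=cv2.INTER_CUBIC))
h=cv2.cvtColor(a,cv2.COLOR_BGR2HSV)
# tray green bays
m=cv2.inRange(h,(40,80,20),(90,255,110))
n,l,st,ce=cv2.connectedComponentsWithStats(m)
for i in range(1,n):
    if st[i,4]>300:
        r=cv2.minAreaRect(np.argwhere(l==i)[:,::-1].astype(np.float32))
        print("bay",r,[at("top",p,.006).round(3)[:2].tolist() for p in cv2.boxPoints(r)],at("top",r[0],.006).round(4))
m=cv2.inRange(h,(10,40,130),(35,200,255)); m[:180]=0;m[260:]=0
n,l,st,ce=cv2.connectedComponentsWithStats(m)
for i in range(1,n):
    if st[i,4]>40: print("man",st[i],ce[i].round(1),at("top",ce[i],.03).round(3))
h=cv2.cvtColor(b,cv2.COLOR_BGR2HSV)
m=cv2.inRange(h,(10,40,110),(35,200,255)); m[:140]=0;m[245:]=0;m[:,:195]=0
n,l,st,ce=cv2.connectedComponentsWithStats(m)
for i in range(1,n):
    if st[i,4]>60: print("scene man",st[i],ce[i].round(1),at("scene",ce[i],.03).round(3))
print(proj("top",[0,0,0]),proj("top",[.6,0.3,0]))
E
```

```text
bay ((187.54751586914062, 141.0022735595703), (48.37376022338867, 32.29673767089844), 2.726311206817627) [[0.622, 0.247], [0.715, 0.247], [0.708, 0.111], [0.615, 0.114]] [0.6648 0.1797 0.006 ]
bay ((252.46185302734375, 142.5849151611328), (32.18040466308594, 48.249794006347656), 87.61405944824219) [[0.704, 0.068], [0.71, -0.066], [0.617, -0.069], [0.611, 0.064]] [ 0.6601 -0.001   0.006 ]
bay ((318.4999694824219, 147.99998474121094), (48.99999237060547, 31.999996185302734), 0.0) [[0.599, -0.115], [0.691, -0.117], [0.691, -0.253], [0.599, -0.25]] [ 0.6445 -0.184   0.006 ]
bay ((254.5, 375.0), (16.0, 51.0), 90.0) [[0.073, 0.057], [0.073, -0.072], [0.035, -0.072], [0.035, 0.056]] [ 0.0539 -0.0078  0.006 ]
man [479 180   5  32  71] [480.8 193.6] [ 0.513 -0.606  0.03 ]
man [ 484  180   28   80 1023] [498.1 211.2] [ 0.466 -0.647  0.03 ]
man [284 193  16  16 208] [291.6 200.4] [ 0.494 -0.105  0.03 ]
man [203 197  14  14 163] [209.3 203.4] [0.486 0.112 0.03 ]
man [331 208  20  17 265] [340.4 215.8] [ 0.454 -0.233  0.03 ]
man [244 217  14  15 165] [250.6 224.1] [0.432 0.003 0.03 ]
man [147 228  19  17 235] [156.8 236. ] [0.4   0.247 0.03 ]
scene man [468 140  44  14 317] [496.2 144.1] [-0.207  0.372  0.03 ]
scene man [207 148  15  26 276] [213.7 160.8] [ 0.456 -0.235  0.03 ]
scene man [228 166  15  31 300] [235.  182.8] [ 0.499 -0.109  0.03 ]
scene man [275 178  14  23 216] [281.6 190.2] [0.444 0.009 0.03 ]
scene man [195 194  18  25 175] [202.4 206.2] [ 0.629 -0.099  0.03 ]
scene man [361 203  18  33 365] [371.5 221.1] [0.404 0.25  0.03 ]
scene man [296 205  15  24 255] [303.7 217.7] [0.5  0.12 0.03]
scene man [195 211  67  34 427] [224.7 227.9] [0.652 0.001 0.03 ]
[251.37745944 397.15106891] [143.82816209 164.20704804]
```

View pics/t1.png

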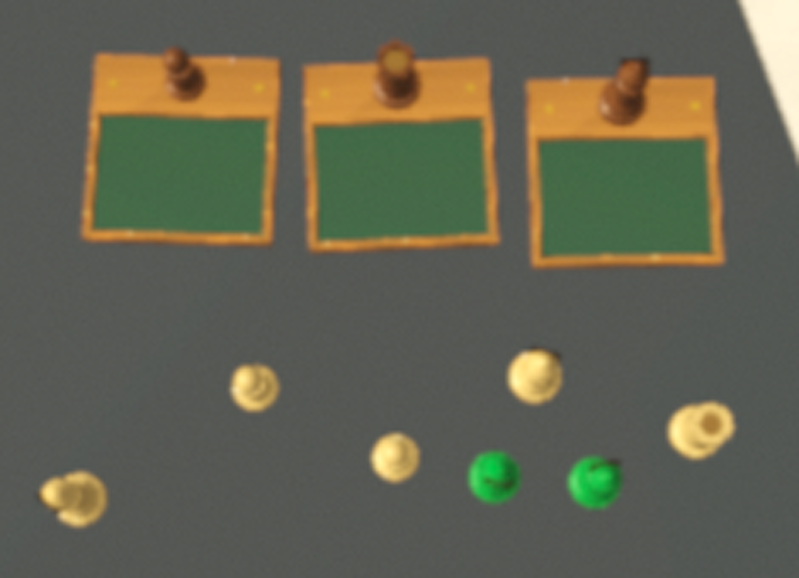

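View pics/s1.png

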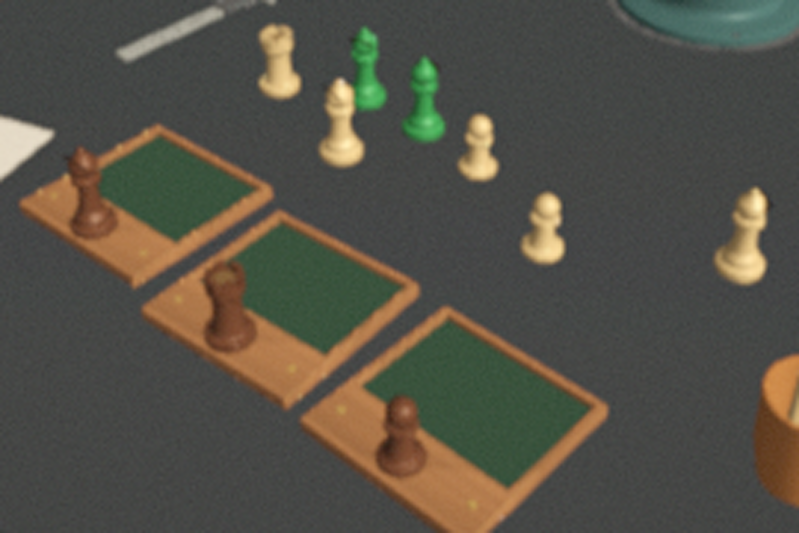

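Both crops agree. The trays, left to right in the top view, are pawn (y≈+0.18), rook (y≈0) and bishop (y≈−0.18). The men are pawns at top-crop (255,387) and (395,457), bishops at (535,376) and (75,498), and the rook at (695,430). Next I refine the men by matching silhouette centroids in both cameras.

```bash
cat >> h.py <<'E'
from scipy.optimize import least_squares
PR={"bishop":[(0,20),(6,20),(14,14),(22,9.5),(40,8.5),(48,12.5),(53,12.5),(57,9),(64,10.5),(74,4),(80,3)],
"rook":[(0,20),(6,20),(14,14),(31,11),(46,12),(47,15),(62,15)],
"pawn":[(0,17.5),(6,17.5),(13,11),(28,8),(32,12),(36,12),(40,8),(45.5,10.5),(51,9),(56,2)]}
T=np.linspace(0,2*np.pi,40)
def cen(n,kind,xy,z0=0):
    pr=np.array(PR[kind])/1e3; zs=np.linspace(0,pr[-1,0],30); rs=np.interp(zs,pr[:,0],pr[:,1]); S=8
    m=np.zeros((384*S//1,512*S),np.uint8)
    rings=[np.array([proj(n,[xy[0]+r*np.cos(t),xy[1]+r*np.sin(t),z+z0]) for t in T]) for z,r in zip(zs,rs)]
    lo=np.floor(np.min([r.min(0) for r in rings],0))-2
    m=np.zeros((80*S,80*S),np.uint8)
    for a,b in zip(rings,rings[1:]):
        cv2.fillConvexPoly(m,cv2.convexHull(np.int32(np.round((np.vstack([a,b])-lo)*S))),255)
    M=cv2.moments(m,True); return np.array([M["m10"],M["m01"]])/M["m00"]/S+lo, M["m00"]/S/S
def locate(n,kind,c,xy,z0=0):
    return least_squares(lambda p:cen(n,kind,p,z0)[0]-c,xy,diff_step=.01).x
def pose():
    s=sense();r=rot(s["orientation"]);return s,r
def to(x,y,z):
    s,r=pose(); d=r.T@(np.array([x,y,z])-s["eef_pos"])/.02
    print("t",round(s["t"],1),"pos",s["eef_pos"].round(4),"ytool deg",np.degrees(np.arctan2(r[1,1],r[0,1])).round(1),"w",round(s["width"],3),"F",np.round(s["force"],1),"ff",np.round(s["finger_force"],1),"-> units",d.round(2))
E
python3 - <<'E'
from h import *
L=[("bishop","A",(291.6,200.4),208,(235,182.8),300,(.494,-.105)),("pawn","A",(209.3,203.4),163,(303.7,217.7),255,(.486,.112)),
("rook","",(340.4,215.8),265,(213.7,160.8),276,(.454,-.233)),("pawn","B",(250.6,224.1),165,(281.6,190.2),216,(.432,.003)),("bishop","B",(156.8,236.),235,(371.5,221.1),365,(.4,.247))]
for k,w,ct,at_,cs,as_,xy in L:
    print(k,w,"top",locate("top",k,ct,xy).round(4),"area",at_,cen("top",k,xy)[1].round(),"scene",locate("scene",k,cs,xy).round(4),as_,cen("scene",k,xy)[1].round())
for uv in((280,230),(310,232)): print("green",at("top",uv,.03).round(3))
print("cup",at("top",(103,169),.07)); to(.4,.247,.14)
E
```

```text
Traceback (most recent call last):
AttributeError: 'float' object has no attribute 'round'
```

Run:
```python
from h import *
L=[("bishop","A",(291.6,200.4),208,(235,182.8),300,(.494,-.105)),("pawn","A",(209.3,203.4),163,(303.7,217.7),255,(.486,.112)),
("rook","",(340.4,215.8),265,(213.7,160.8),276,(.454,-.233)),("pawn","B",(250.6,224.1),165,(281.6,190.2),216,(.432,.003)),("bishop","B",(156.8,236.),235,(371.5,221.1),365,(.4,.247))]
for k,w,ct,at_,cs,as_,xy in L:
    print(k,w,"top",locate("top",k,ct,xy).round(4),"area",at_,round(cen("top",k,xy)[1]),"scene",locate("scene",k,cs,xy).round(4),as_,round(cen("scene",k,xy)[1]))
for uv in((280,230),(310,232)): print("green",at("top",uv,.03).round(3))
print("cup",at("top",(103,169),.07)); to(.4,.247,.14)
```

```text
bishop A top [ 0.498  -0.1075] area 208 178 scene [ 0.4957 -0.1121] 300 256
pawn A top [0.4899 0.1155] area 163 138 scene [0.4879 0.1123] 255 229
rook  top [ 0.4546 -0.2348] area 265 220 scene [ 0.4535 -0.2382] 276 242
pawn B top [0.4339 0.0034] area 165 137 scene [ 4.313e-01 -2.000e-04] 216 192
bishop B top [0.4015 0.2521] area 235 207 scene [0.3991 0.2486] 365 337
green [ 0.416 -0.074  0.03 ]
green [ 0.411 -0.152  0.03 ]
cup [0.57017142 0.3830679  0.07      ]
t 0.1 pos [0.2197 0.6376 0.2565] ytool deg 71.0 w 0.995 F [-0.1  0.1 -0.9] ff 0.0 -> units [-14.89 -15.52   5.86]
```

Areas and heights fit the models, and the two cameras differ by a steady ~3 mm, so I'll average them. Bishop B is first.

Emit:
send_rows(
  series=[
    [[-0.98,-1,0.39,0],[-0.98,-1,0.39,0],[-0.98,-1,0.39,0],[-0.98,-1,0.39,0],[-0.98,-1,0.39,0]],
  ],
  gripper=1,
)

```text
t: 0.6
eef_pos: [0.2801, 0.5103, 0.2178]
orientation: [-0.0, 0.165, 0.986, -0.001]
force: [0.1, -0.2, -0.4]
width: 1.001
finger_force: 0.0
```

Emit:
send_rows(
  series=[
    [[-0.98,-1,0.39,0],[-0.98,-1,0.39,0],[-0.98,-1,0.39,0],[-0.98,-1,0.39,0],[-0.98,-1,0.39,0]],
  ],
)

```text
t: 1.1
eef_pos: [0.3401, 0.3839, 0.179]
orientation: [-0.0, 0.165, 0.986, -0.0]
force: [1.6, -0.7, -0.6]
width: 1.001
finger_force: 0.0
```

Emit:
send_rows(
  series=[
    [[-0.98,-1,0.39,0],[-0.98,-1,0.39,0],[-0.98,-1,0.39,0],[-0.98,-1,0.39,0],[0,0,0,0]],
  ],
)

```text
t: 1.6
eef_pos: [0.3878, 0.2811, 0.1469]
orientation: [-0.001, 0.167, 0.986, -0.001]
force: [-0.7, 1.0, 0.9]
width: 1.0
finger_force: 0.0
```

```bash
python3 -c "
from h import *
to(.4,.25,.04)"
```

```text
t 1.6 pos [0.3878 0.2811 0.1469] ytool deg 70.8 w 1.0 F [-0.7  1.   0.9] ff 0.0 -> units [-1.1  -1.25  5.35]
```

Emit:
send_rows(
  series=[
    [[-0.55,-0.62,0.35,0],[-0.55,-0.63,0.4,0],[0,0,0.4,-1],[0,0,1,-1],[0,0,1,-1]],
  ],
)

```text
t: 2.1
eef_pos: [0.4011, 0.2542, 0.0856]
orientation: [0.001, 0.033, 0.999, 0.001]
force: [0.9, 0.1, -0.5]
width: 1.001
finger_force: 0.0
```

Emit:
send_rows(
  series=[
    [[0,0,1,-1],[0,0,0.8,0],[0,0,0.4,0],[0,0,0,0],[0,0,0,0]],
  ],
)

```text
t: 2.6
eef_pos: [0.401, 0.2538, 0.042]
orientation: [0.0, -0.009, 1.0, 0.0]
force: [-0.9, 0.5, 0.3]
width: 1.002
finger_force: 0.0
```

Emit:
send_rows(
  series=[
    [[0,0,0,0],[0,0,0,0],[0,0,0,0],[0,0,0,0],[0,0,0,0]],
  ],
  gripper=0,
)

```text
t: 3.1
eef_pos: [0.4009, 0.2533, 0.0417]
orientation: [0.0, -0.009, 1.0, 0.0]
force: [-0.1, -0.3, 0.1]
width: 0.569
finger_force: 0.0
```

```bash
python3 -c "
from h import *
to(.644,-.221,.13)"
```

```text
t 3.1 pos [0.4009 0.2533 0.0417] ytool deg 91.0 w 0.569 F [-0.1 -0.3  0.1] ff 0.0 -> units [-11.75 -23.92  -4.41]
```

Emit:
send_rows(
  series=[
    [[0,0,0,0],[0,0,0,0],[0,0,0,0],[0,0,0,0],[0,0,0,0]],
  ],
)

```text
t: 3.6
eef_pos: [0.4006, 0.2532, 0.0414]
orientation: [-0.0, -0.009, 1.0, -0.0]
force: [-0.4, -0.1, -0.9]
width: 0.252
finger_force: 29.5
```

Emit:
send_rows(
  series=[
    [[0,0,0,0],[0,0,0,0],[0,0,-0.3,0],[0,0,-0.8,0],[0,0,-1,0]],
  ],
)

```text
t: 4.1
eef_pos: [0.4, 0.2528, 0.0835]
orientation: [-0.001, -0.009, 1.0, -0.001]
force: [0.7, 0.1, -1.1]
width: 0.253
finger_force: 29.5
```

```bash
python3 -c "
from h import *
to(.644,-.221,.15)"
```

```text
t 4.1 pos [0.4    0.2528 0.0835] ytool deg 91.0 w 0.253 F [ 0.7  0.1 -1.1] ff 29.5 -> units [-11.78 -23.9   -3.32]
```

Emit:
send_rows(
  series=[
    [[-0.3,-0.5,-0.8,0],[-0.5,-0.9,-0.9,0],[-0.5,-1,-0.8,0],[-0.5,-1,-0.5,0],[-0.5,-1,-0.3,0]],
  ],
)

```text
t: 4.6
eef_pos: [0.4493, 0.1656, 0.1513]
orientation: [0.001, -0.009, 1.0, 0.0]
force: [0.1, -0.1, -0.6]
width: 0.252
finger_force: 29.5
```

Emit:
send_rows(
  series=[
    [[-0.5,-1,0,0],[-0.5,-1,0,0],[-0.5,-1,0,0],[-0.5,-1,0,0],[-0.5,-1,0,0]],
  ],
)

```text
t: 5.1
eef_pos: [0.5003, 0.0661, 0.15]
orientation: [0.0, -0.009, 1.0, 0.0]
force: [0.4, 0.4, -0.2]
width: 0.253
finger_force: 29.5
```

```bash
python3 -c "
from h import *
to(.644,-.221,.15)
im=get_image('scene');s=sense();u,v=proj('scene',s['eef_pos']).astype(int);print(u,v)
cv2.imwrite('pics/c1.png',cv2.resize(im[max(0,v-60):v+60,max(0,u-70):u+70],None,fx=5,fy=5))"
```

```text
t 5.1 pos [0.5003 0.0661 0.15  ] ytool deg 91.0 w 0.253 F [ 0.4  0.4 -0.2] ff 29.5 -> units [ -6.93 -14.48   0.  ]
287 167
```

View pics/c1.png

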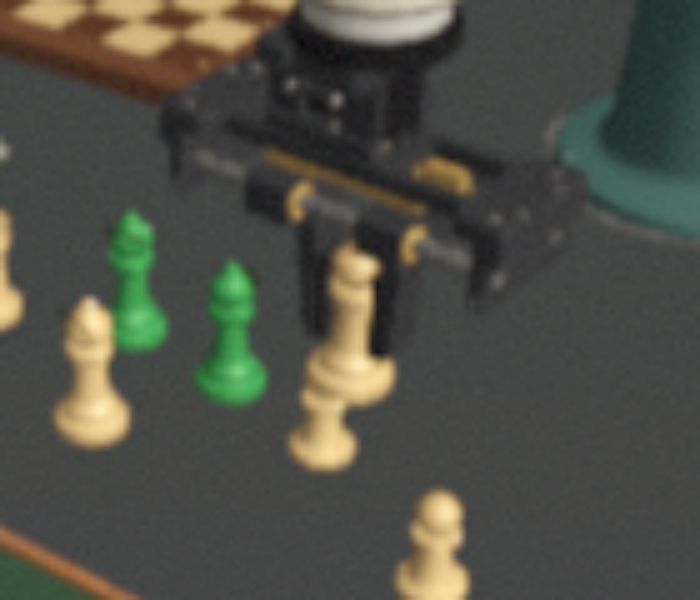

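The bishop hangs upright between the fingers (crop 350,330). Carrying on to the tray.

Emit:
send_rows(
  series=[
    [[-0.48,-1,0,0],[-0.48,-1,0,0],[-0.48,-1,0,0],[-0.48,-1,0,0],[-0.48,-1,0,0]],
  ],
)

```text
t: 5.65
eef_pos: [0.5499, -0.0327, 0.1498]
orientation: [0.0, -0.009, 1.0, 0.0]
force: [0.7, 1.2, -0.5]
width: 0.251
finger_force: 29.5
```

Emit:
send_rows(
  series=[
    [[-0.48,-1,0,0],[-0.48,-1,0,0],[-0.48,-1,0,0],[-0.48,-1,0,0],[-0.48,-1,0,0]],
  ],
)

```text
t: 6.15
eef_pos: [0.6, -0.1322, 0.1497]
orientation: [0.0, -0.009, 1.0, 0.0]
force: [0.3, 0.4, -1.6]
width: 0.25
finger_force: 29.5
```

Emit:
send_rows(
  series=[
    [[-0.48,-1,0,0],[-0.48,-1,0.4,0],[-0.48,-1,0.8,0],[-0.48,-1,0.8,0],[-0.2,-0.5,0.6,0]],
  ],
)

```text
t: 6.65
eef_pos: [0.644, -0.2225, 0.0965]
orientation: [-0.0, -0.008, 1.0, -0.0]
force: [-0.3, -0.5, -1.2]
width: 0.244
finger_force: 29.5
```

```bash
python3 -c "
from h import *
to(.644,-.221,.0475)"
```

```text
t 6.7 pos [ 0.644  -0.2225  0.0965] ytool deg 90.9 w 0.244 F [-0.3 -0.5 -1.2] ff 29.5 -> units [-0.    0.08  2.45]
```

Emit:
send_rows(
  series=[
    [[0,0.08,0.6,0],[0,0,0.6,0],[0,0,0.4,0],[0,0,0.2,0],[0,0,0,0]],
  ],
)

```text
t: 7.15
eef_pos: [0.6428, -0.2181, 0.0609]
orientation: [-0.001, -0.009, 1.0, 0.0]
force: [0.9, -0.1, -1.4]
width: 0.252
finger_force: 29.5
```

```bash
python3 -c "
from h import *
to(.644,-.221,.0475)
im=get_image('scene');s=sense();u,v=proj('scene',s['eef_pos']).astype(int);print(u,v)
cv2.imwrite('pics/c2.png',cv2.resize(im[max(0,v-60):v+60,max(0,u-70):u+70],None,fx=5,fy=5))"
```

```text
t 7.2 pos [ 0.6428 -0.2181  0.0609] ytool deg 91.0 w 0.252 F [ 0.9 -0.1 -1.4] ff 29.5 -> units [-0.06 -0.15  0.67]
165 180
```

View pics/c2.png

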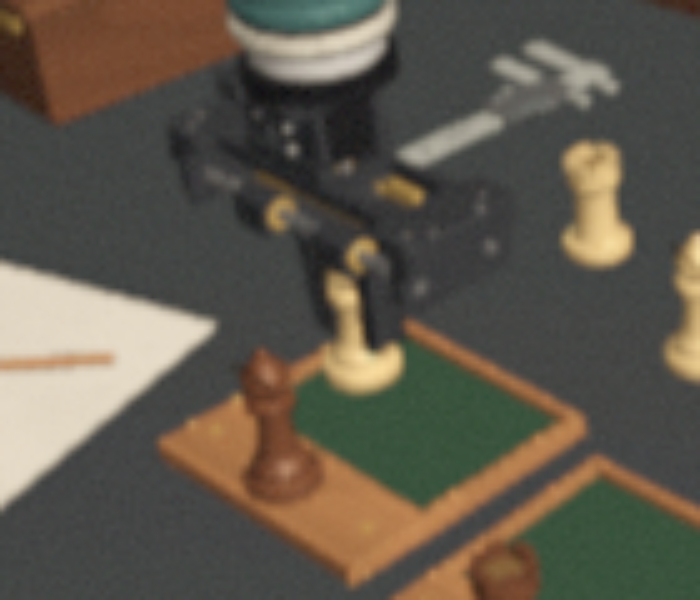

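The bishop (crop 362,350) hangs upright over the bishop bay. Lowering the last bit now and releasing.

Emit:
send_rows(
  series=[
    [[0,-0.05,0.3,0],[0,0,0.2,0],[0,0,0.1,0],[0,0,0,0],[0,0,0,0]],
  ],
)

```text
t: 7.7
eef_pos: [0.6434, -0.2201, 0.0495]
orientation: [-0.0, -0.009, 1.0, -0.0]
force: [-0.6, 0.6, -1.0]
width: 0.254
finger_force: 29.5
```

Emit:
send_rows(
  series=[
    [[0,0,0.04,0],[0,0,0,0],[0,0,0,0],[0,0,0,0],[0,0,0,0]],
  ],
)

```text
t: 8.2
eef_pos: [0.6434, -0.22, 0.0488]
orientation: [0.0, -0.009, 1.0, -0.0]
force: [0.5, 1.0, -0.7]
width: 0.252
finger_force: 29.5
```

Emit:
send_rows(
  series=[
    [[0,0,0,0],[0,0,0,0],[0,0,0,0],[0,0,0,0],[0,0,0,0]],
  ],
  gripper=0.6,
)

```text
t: 8.7
eef_pos: [0.6434, -0.22, 0.0488]
orientation: [0.0, -0.009, 1.0, -0.0]
force: [-0.4, 0.2, 0.2]
width: 0.598
finger_force: 0.0
```

```bash
python3 -c "
from h import *
to(.644,-.221,.15)"
```

```text
t 8.7 pos [ 0.6434 -0.22    0.0488] ytool deg 91.0 w 0.598 F [-0.4  0.2  0.2] ff 0.0 -> units [-0.03 -0.05 -5.06]
```

Emit:
send_rows(
  series=[
    [[0,0,-0.5,0],[0,0,-1,0],[0,0,-1,0],[0,0,-1,0],[0,0,-1,1]],
  ],
)

```text
t: 9.2
eef_pos: [0.6435, -0.2201, 0.1404]
orientation: [0.0, 0.036, 0.999, -0.0]
force: [-0.2, -0.1, -0.5]
width: 0.598
finger_force: 0.0
```

Emit:
send_rows(
  series=[
    [[0,0,-0.4,1],[0,0,0,1],[0,0,0,1],[1,0,0,0],[1,0,0,0]],
  ],
)

```text
t: 9.7
eef_pos: [0.6056, -0.2071, 0.1476]
orientation: [0.001, 0.165, 0.986, -0.0]
force: [-0.5, -0.5, -0.4]
width: 0.603
finger_force: 0.0
```

```bash
python3 -c "
from h import *
to(.4545,-.2365,.033)"
```

```text
t 9.7 pos [ 0.6056 -0.2071  0.1476] ytool deg 71.0 w 0.603 F [-0.5 -0.5 -0.4] ff 0.0 -> units [ 6.67 -3.85  5.72]
```

Emit:
send_rows(
  series=[
    [[1,-0.6,0,0],[1,-0.6,0,0],[1,-0.6,0,0],[1,-0.6,0.2,0],[1,-0.6,0.5,0]],
  ],
)

```text
t: 10.2
eef_pos: [0.4916, -0.2318, 0.1345]
orientation: [0.002, 0.165, 0.986, -0.001]
force: [-0.5, -0.8, -0.1]
width: 0.603
finger_force: 0.0
```

Emit:
send_rows(
  series=[
    [[0.9,-0.5,0.5,0],[0.77,-0.35,0.5,0],[0,0,0,0],[0,0,0,0],[0,0,0.5,0]],
  ],
)

```text
t: 10.7
eef_pos: [0.4572, -0.2375, 0.105]
orientation: [0.003, 0.165, 0.986, -0.001]
force: [-0.3, -0.2, 0.5]
width: 0.603
finger_force: 0.0
```

```bash
python3 -c "
from h import *
to(.4545,-.2365,.033)"
```

```text
t 10.7 pos [ 0.4572 -0.2375  0.105 ] ytool deg 71.0 w 0.603 F [-0.3 -0.2  0.5] ff 0.0 -> units [0.16 0.01 3.6 ]
```

Emit:
send_rows(
  series=[
    [[0.15,0,1,0],[0,0,1,0],[0,0,1,0],[0,0,0.5,0],[0,0,0,0]],
  ],
)

```text
t: 11.2
eef_pos: [0.4511, -0.2347, 0.0312]
orientation: [-0.001, 0.165, 0.986, 0.001]
force: [-0.1, 0.1, 0.8]
width: 0.604
finger_force: 0.0
```

Emit:
send_rows(
  series=[
    [[0,0,0,0],[0,0,0,0],[0,0,0,0],[0,0,0,0],[0,0,0,0]],
  ],
  gripper=0,
)

```text
t: 11.7
eef_pos: [0.4523, -0.2359, 0.0336]
orientation: [0.001, 0.165, 0.986, -0.0]
force: [0.7, -0.2, 3.5]
width: 0.31
finger_force: 29.8
```

Emit:
send_rows(
  series=[
    [[0,0,0,0],[0,0,0,0],[0,0,0,0],[0,0,0,0],[0,0,0,0]],
  ],
)

```text
t: 12.2
eef_pos: [0.4523, -0.2359, 0.0336]
orientation: [0.001, 0.165, 0.986, -0.0]
force: [-0.3, -0.2, 6.7]
width: 0.308
finger_force: 30.1
```

```bash
python3 -c "
from h import *
to(.66,-.002,.15)"
```

```text
t 12.2 pos [ 0.4523 -0.2359  0.0336] ytool deg 71.0 w 0.308 F [-0.3 -0.2  6.7] ff 30.1 -> units [-6.02 14.44 -5.81]
```

Emit:
send_rows(
  series=[
    [[0,0,-0.3,0],[0,0,-0.8,0],[0,0,-1,0],[0,0,-1,-1],[0,0,-1,-1]],
  ],
)

```text
t: 12.7
eef_pos: [0.4505, -0.2347, 0.1148]
orientation: [-0.001, 0.077, 0.997, 0.001]
force: [0.2, -0.6, -0.9]
width: 0.309
finger_force: 29.6
```

Emit:
send_rows(
  series=[
    [[0,0,-1,-1],[0,0,-0.7,-1],[0,0,0,-0.3],[-0.5,0.5,0,0],[-0.85,1,0,0]],
  ],
)

```text
t: 13.2
eef_pos: [0.4763, -0.2038, 0.1473]
orientation: [-0.001, -0.02, 1.0, 0.001]
force: [0.4, 0.1, -0.3]
width: 0.311
finger_force: 29.6
```

```bash
python3 -c "
from h import *
to(.66,-.002,.15)"
```

```text
t 13.2 pos [ 0.4763 -0.2038  0.1473] ytool deg 92.2 w 0.311 F [ 0.4  0.1 -0.3] ff 29.6 -> units [-9.57  9.72 -0.14]
```

Emit:
send_rows(
  series=[
    [[-0.96,0.97,0,0],[-0.96,0.97,0,0],[-0.96,0.97,0,0],[-0.96,0.97,0,0],[-0.96,0.97,0,0]],
  ],
)

```text
t: 13.7
eef_pos: [0.5686, -0.101, 0.1466]
orientation: [-0.002, -0.021, 1.0, 0.001]
force: [-0.5, -0.5, -2.1]
width: 0.314
finger_force: 29.6
```

Emit:
send_rows(
  series=[
    [[-0.96,0.97,0.3,0],[-0.96,0.97,0.8,0],[-0.96,0.97,0.8,0],[-0.96,0.97,0.5,0],[-0.96,0.97,0.3,0]],
  ],
)

```text
t: 14.2
eef_pos: [0.6592, 0.0001, 0.0909]
orientation: [-0.003, -0.021, 1.0, 0.0]
force: [-0.2, -0.6, -0.1]
width: 0.307
finger_force: 29.6
```

Emit:
send_rows(
  series=[
    [[0,0,0.6,0],[0,0,0.4,0],[0,0,0.2,0],[0,0,0,0],[0,0,0,0]],
  ],
)

```text
t: 14.7
eef_pos: [0.6601, -0.0027, 0.0708]
orientation: [-0.0, -0.021, 1.0, -0.0]
force: [-0.3, 0.7, -0.8]
width: 0.311
finger_force: 29.6
```

```bash
python3 -c "
from h import *
to(.66,-.002,.0397)"
```

```text
t 14.7 pos [ 0.6601 -0.0027  0.0708] ytool deg 92.4 w 0.311 F [-0.3  0.7 -0.8] ff 29.6 -> units [0.   0.04 1.55]
```

Emit:
send_rows(
  series=[
    [[0,0,0.6,0],[0,0,0.5,0],[0,0,0.25,0],[0,0,0.15,0],[0,0,0,0]],
  ],
)

```text
t: 15.2
eef_pos: [0.6605, -0.0021, 0.0404]
orientation: [-0.0, -0.022, 1.0, 0.0]
force: [0.1, -0.1, -0.9]
width: 0.308
finger_force: 29.6
```

Emit:
send_rows(
  series=[
    [[0,0,0.05,0],[0,0,0,0],[0,0,0,0],[0,0,0,0],[0,0,0,0]],
  ],
)

```text
t: 15.7
eef_pos: [0.6606, -0.002, 0.0398]
orientation: [0.0, -0.022, 1.0, 0.0]
force: [0.1, -0.0, -1.0]
width: 0.308
finger_force: 29.6
```

Emit:
send_rows(
  series=[
    [[0,0,0,0],[0,0,0,0],[0,0,0,0],[0,0,0,0],[0,0,0,0]],
  ],
  gripper=0.6,
)

```text
t: 16.2
eef_pos: [0.6606, -0.0021, 0.0398]
orientation: [0.0, -0.022, 1.0, -0.0]
force: [0.5, -0.5, -0.4]
width: 0.604
finger_force: 0.0
```

Emit:
send_rows(
  series=[
    [[0,0,-0.4,0],[0,0,-0.8,0],[0,0,-1,0],[0,0,-1,0],[0,0,-1,0]],
  ],
)

```text
t: 16.7
eef_pos: [0.6611, -0.002, 0.1263]
orientation: [0.001, -0.022, 1.0, -0.0]
force: [0.6, 0.1, -0.6]
width: 0.601
finger_force: 0.0
```

```bash
python3 -c "
from h import *
to(.497,-.11,.042)"
```

```text
t 16.7 pos [ 0.6611 -0.002   0.1263] ytool deg 92.5 w 0.601 F [ 0.6  0.1 -0.6] ff 0.0 -> units [ 8.44 -5.04  4.2 ]
```

Emit:
send_rows(
  series=[
    [[0.94,-0.56,0,0],[0.94,-0.56,0,0],[0.94,-0.56,0,0],[0.94,-0.56,0,0],[0.94,-0.56,0,0]],
  ],
)

```text
t: 17.2
eef_pos: [0.569, -0.0626, 0.1255]
orientation: [0.001, -0.022, 1.0, -0.0]
force: [-0.2, 0.1, -0.3]
width: 0.598
finger_force: 0.0
```

Emit:
send_rows(
  series=[
    [[0.94,-0.56,0,0],[0.94,-0.56,0,0],[0.94,-0.56,0,0],[0.94,-0.56,0,0],[0,0,0,0.3]],
  ],
)

```text
t: 17.7
eef_pos: [0.4944, -0.111, 0.1249]
orientation: [0.0, -0.007, 1.0, -0.0]
force: [-0.6, -0.3, -0.1]
width: 0.6
finger_force: 0.0
```

```bash
python3 -c "
from h import *
to(.497,-.11,.042)"
```

```text
t 17.7 pos [ 0.4944 -0.111   0.1249] ytool deg 90.8 w 0.6 F [-0.6 -0.3 -0.1] ff 0.0 -> units [-0.13  0.05  4.15]
```

Emit:
send_rows(
  series=[
    [[-0.1,0,1,0],[0,0,1,0],[0,0,1,0],[0,0,0.7,0],[0,0,0.35,0]],
  ],
)

```text
t: 18.2
eef_pos: [0.498, -0.1097, 0.042]
orientation: [-0.0, -0.009, 1.0, 0.0]
force: [-0.0, -0.4, 0.9]
width: 0.6
finger_force: 0.0
```

Emit:
send_rows(
  series=[
    [[0,0,0,0],[0,0,0,0],[0,0,0,0],[0,0,0,0],[0,0,0,0]],
  ],
  gripper=0,
)

```text
t: 18.7
eef_pos: [0.4987, -0.1103, 0.0436]
orientation: [0.001, -0.009, 1.0, -0.0]
force: [0.4, 0.2, 1.9]
width: 0.246
finger_force: 29.6
```

Emit:
send_rows(
  series=[
    [[0,0,0,0],[0,0,0,0],[0,0,0,0],[0,0,0,0],[0,0,0,0]],
  ],
)

```text
t: 19.2
eef_pos: [0.4987, -0.1103, 0.0435]
orientation: [0.001, -0.009, 1.0, -0.0]
force: [-0.6, 0.8, 5.3]
width: 0.245
finger_force: 29.8
```

```bash
python3 -c "
from h import *
to(.644,-.151,.13)"
```

```text
t 19.2 pos [ 0.4987 -0.1103  0.0435] ytool deg 91.0 w 0.245 F [-0.6  0.8  5.3] ff 29.8 -> units [-7.24 -2.16 -4.31]
```

Emit:
send_rows(
  series=[
    [[0,0,-0.3,0],[0,0,-0.8,0],[0,0,-1,0],[0,0,-1,0],[-0.6,-0.2,-1,0]],
  ],
)

```text
t: 19.7
eef_pos: [0.5078, -0.1133, 0.1245]
orientation: [-0.002, -0.009, 1.0, 0.0]
force: [-0.8, -1.0, -0.9]
width: 0.244
finger_force: 29.5
```

Emit:
send_rows(
  series=[
    [[-0.95,-0.27,-0.2,0],[-0.95,-0.28,0,0],[-0.95,-0.28,0,0],[-0.95,-0.28,0,0],[-0.95,-0.28,0,0]],
  ],
)

```text
t: 20.2
eef_pos: [0.6054, -0.1401, 0.1282]
orientation: [-0.001, -0.009, 1.0, 0.0]
force: [0.0, -0.2, -0.6]
width: 0.244
finger_force: 29.5
```

Emit:
send_rows(
  series=[
    [[-0.95,-0.28,0,0],[-0.94,-0.28,0.2,0],[0,0,0.8,0],[0,0,0.8,0],[0,0,0.4,0]],
  ],
)

```text
t: 20.7
eef_pos: [0.6401, -0.1496, 0.0809]
orientation: [-0.003, -0.009, 1.0, 0.001]
force: [-0.2, -0.1, -0.7]
width: 0.245
finger_force: 29.5
```

```bash
python3 -c "
from h import *
to(.644,-.15,.0495)"
```

```text
t 20.7 pos [ 0.6401 -0.1496  0.0809] ytool deg 91.0 w 0.245 F [-0.2 -0.1 -0.7] ff 29.5 -> units [-0.2  -0.02  1.57]
```

Emit:
send_rows(
  series=[
    [[-0.1,0,0.6,0],[0,0,0.5,0],[0,0,0.25,0],[0,0,0.1,0],[0,0,0,0]],
  ],
)

```text
t: 21.2
eef_pos: [0.6454, -0.1505, 0.0557]
orientation: [-0.0, -0.009, 1.0, 0.0]
force: [0.1, -0.6, -0.4]
width: 0.246
finger_force: 29.5
```

Emit:
send_rows(
  series=[
    [[0,0,0.04,0],[0,0,0,0],[0,0,0,0],[0,0,0,0],[0,0,0,0]],
  ],
)

```text
t: 21.7
eef_pos: [0.6455, -0.1506, 0.0551]
orientation: [0.0, -0.009, 1.0, -0.0]
force: [0.2, 0.3, -0.5]
width: 0.249
finger_force: 29.5
```

```bash
python3 -c "
from h import *
to(.644,-.15,.0495)"
```

```text
t 21.7 pos [ 0.6455 -0.1506  0.0551] ytool deg 91.0 w 0.249 F [ 0.2  0.3 -0.5] ff 29.5 -> units [0.08 0.03 0.28]
```

Emit:
send_rows(
  series=[
    [[0,0,0.13,0],[0,0,0.07,0],[0,0,0.05,0],[0,0,0,0],[0,0,0,0]],
  ],
)

```text
t: 22.2
eef_pos: [0.6454, -0.1505, 0.0498]
orientation: [-0.0, -0.009, 1.0, 0.0]
force: [-0.6, -0.3, -0.3]
width: 0.245
finger_force: 29.5
```

Emit:
send_rows(
  series=[
    [[0,0,0,0],[0,0,0,0],[0,0,0,0],[0,0,0,0],[0,0,0,0]],
  ],
  gripper=0.55,
)

```text
t: 22.7
eef_pos: [0.6455, -0.1506, 0.05]
orientation: [0.0, -0.009, 1.0, -0.0]
force: [0.0, 0.0, 0.2]
width: 0.552
finger_force: 0.0
```

Emit:
send_rows(
  series=[
    [[0,0,-0.4,0],[0,0,-0.8,0],[0,0,-1,0],[0,0,-1,0],[0,0,-1,0]],
  ],
)

```text
t: 23.2
eef_pos: [0.6459, -0.1506, 0.1365]
orientation: [0.001, -0.009, 1.0, -0.0]
force: [0.2, -0.9, 0.2]
width: 0.552
finger_force: 0.0
```

```bash
python3 -c "
from h import *
to(.4325,.0015,.03)
im=get_image('scene');cv2.imwrite('pics/c3.png',cv2.resize(im[130:290,110:330],None,fx=3.6,fy=3.6))"
```

```text
t 23.2 pos [ 0.6459 -0.1506  0.1365] ytool deg 91.0 w 0.552 F [ 0.2 -0.9  0.2] ff 0.0 -> units [10.55  7.79  5.3 ]
```

View pics/c3.png

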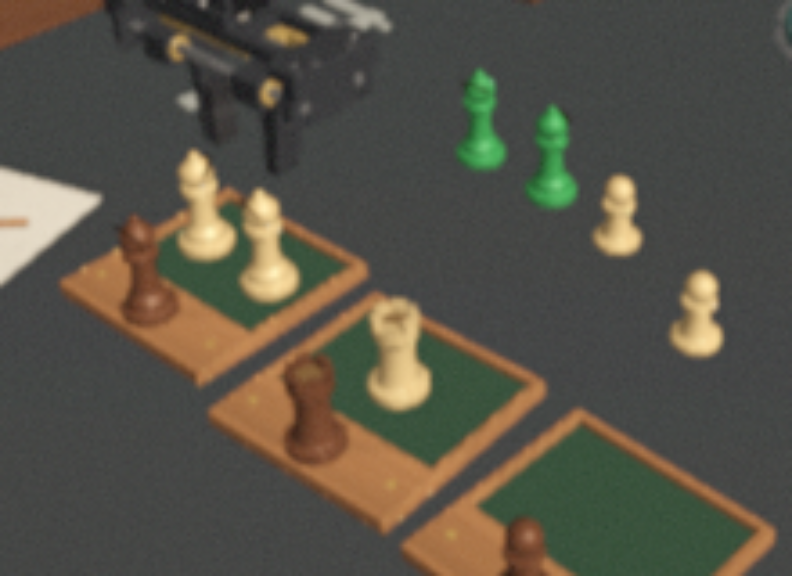

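All three placed men stand upright in their own bays: bishops at crop (205,235) and (268,275), rook at (398,380). Pawn B is next, with the jaws turned away from the green bishop.

Emit:
send_rows(
  series=[
    [[0.96,0.71,0,0],[0.96,0.71,0,0],[0.96,0.71,0,0],[0.96,0.71,0,0],[0.96,0.71,0,0]],
  ],
)

```text
t: 23.75
eef_pos: [0.5478, -0.0808, 0.1348]
orientation: [0.001, -0.009, 1.0, -0.0]
force: [0.6, -0.5, 0.8]
width: 0.552
finger_force: 0.0
```

Emit:
send_rows(
  series=[
    [[0.96,0.71,0,0],[0.96,0.71,0,0],[0.96,0.71,0,0],[0.96,0.71,0,0],[0.96,0.71,0,0]],
  ],
)

```text
t: 24.25
eef_pos: [0.4506, -0.0114, 0.1347]
orientation: [0.001, -0.009, 1.0, -0.0]
force: [-0.1, -0.2, 0.1]
width: 0.549
finger_force: 0.0
```

Emit:
send_rows(
  series=[
    [[0.96,0.71,0,0],[0,0,0,-1],[0,0,0,-1],[0,0,0,-1],[0,0,0,-1]],
  ],
)

```text
t: 24.75
eef_pos: [0.4319, 0.0021, 0.1348]
orientation: [0.001, -0.184, 0.983, -0.0]
force: [0.1, -0.7, 0.2]
width: 0.55
finger_force: 0.0
```

Emit:
send_rows(
  series=[
    [[0,0,0,-1],[0,0,0,-1],[0,0,0,-1],[0,0,0.4,-1],[0,0,0.4,-1]],
  ],
)

```text
t: 25.25
eef_pos: [0.4324, 0.002, 0.1189]
orientation: [0.001, -0.392, 0.92, -0.001]
force: [0.3, -0.2, 0.2]
width: 0.55
finger_force: 0.0
```

Emit:
send_rows(
  series=[
    [[0,0,0.6,-1],[0,0,0.4,-0.8],[0,0,0,0],[0,0,0,0],[0,0,0,0]],
  ],
)

```text
t: 25.75
eef_pos: [0.4324, 0.0071, 0.0987]
orientation: [-0.002, -0.459, 0.888, -0.004]
force: [0.0, 0.0, 0.1]
width: 0.546
finger_force: 0.0
```

```bash
python3 -c "
from h import *
to(.4325,.0015,.03)"
```

```text
t 25.8 pos [0.4324 0.0071 0.0987] ytool deg 144.6 w 0.546 F [0.  0.  0.1] ff 0.0 -> units [ 0.2  -0.14  3.44]
```

```bash
python3 -c "
from h import *
to(.4325,.0015,.03);s=sense();print(s['q'].round(3),s['qvel'].round(3))"
```

```text
t 25.8 pos [0.4324 0.0071 0.0987] ytool deg 144.6 w 0.546 F [0.  0.  0.1] ff 0.0 -> units [ 0.2  -0.14  3.44]
[-0.034 -0.037  2.257 -0.012  0.92  -2.552] [-0.003 -0.001 -0.     0.    -0.002  0.   ]
```

Emit:
send_rows(
  series=[
    [[0.2,-0.14,0,0],[0,0,0,0],[0,0,0,0],[0,0,0,0],[0,0,0,0]],
  ],
)

```text
t: 26.25
eef_pos: [0.4318, 0.004, 0.0979]
orientation: [-0.003, -0.458, 0.889, -0.005]
force: [-0.2, 1.0, 0.7]
width: 0.548
finger_force: 0.0
```

```bash
python3 -c "
from h import *
to(.4325,.0015,.03);s=sense();print(s['q'].round(3),s['qvel'].round(3))"
```

```text
t 26.2 pos [0.4318 0.004  0.0979] ytool deg 144.5 w 0.548 F [-0.2  1.   0.7] ff 0.0 -> units [ 0.05 -0.08  3.39]
[-0.039 -0.036  2.258 -0.016  0.919 -2.552] [-0.001  0.    -0.    -0.    -0.002 -0.002]
```

Joint 6 has reached its limit (q6 = q1 − jaw angle), so I'm backing off to about 122°.

Emit:
send_rows(
  series=[
    [[0,0,0,1],[0,0,0,1],[0,0,0,1],[0,0,0,1],[0,0,0,0.5]],
  ],
)

```text
t: 26.75
eef_pos: [0.4317, 0.0041, 0.0978]
orientation: [-0.002, -0.274, 0.962, -0.006]
force: [0.6, 1.2, 0.7]
width: 0.549
finger_force: 0.0
```

Emit:
send_rows(
  series=[
    [[0,0,0,0],[0,0,0,0],[0,0,0,0],[0,0,0,0],[0,0,0,0]],
  ],
)

```text
t: 27.25
eef_pos: [0.4318, 0.0041, 0.0979]
orientation: [-0.002, -0.276, 0.961, -0.006]
force: [-0.2, 0.6, 0.7]
width: 0.552
finger_force: 0.0
```

```bash
python3 -c "
from h import *
to(.4325,.0015,.03);s=sense();print(s['q'].round(3),s['orientation'].round(4))"
```

```text
t 27.2 pos [0.4318 0.0041 0.0979] ytool deg 122.0 w 0.552 F [-0.2  0.6  0.7] ff 0.0 -> units [ 0.01 -0.09  3.39]
[-0.039 -0.036  2.258 -0.016  0.919 -2.159] [-0.0019 -0.2759  0.9612 -0.006 ]
```

Emit:
send_rows(
  series=[
    [[0,-0.08,0.8,0],[0,0,1,0],[0,0,1,0],[0,0,0.4,0],[0,0,0.15,0]],
  ],
)

```text
t: 27.75
eef_pos: [0.4318, 0.0019, 0.03]
orientation: [-0.003, -0.276, 0.961, -0.006]
force: [-0.2, 0.5, 0.2]
width: 0.549
finger_force: 0.0
```

Emit:
send_rows(
  series=[
    [[0,0,0,0],[0,0,0,0],[0,0,0,0],[0,0,0,0],[0,0,0,0]],
  ],
  gripper=0,
)

```text
t: 28.25
eef_pos: [0.4334, 0.0018, 0.0315]
orientation: [-0.001, -0.276, 0.961, -0.006]
force: [1.7, 0.5, 2.4]
width: 0.232
finger_force: 28.9
```

Emit:
send_rows(
  series=[
    [[0,0,0,0],[0,0,0,0],[0,0,0,0],[0,0,0,0],[0,0,0,0]],
  ],
)

```text
t: 28.75
eef_pos: [0.4334, 0.0017, 0.0314]
orientation: [-0.001, -0.276, 0.961, -0.006]
force: [1.5, -1.2, 5.8]
width: 0.233
finger_force: 28.8
```

```bash
python3 -c "
from h import *
to(.662,.143,.13)"
```

```text
t 28.8 pos [0.4334 0.0017 0.0314] ytool deg 122.0 w 0.233 F [ 1.5 -1.2  5.8] ff 28.8 -> units [-13.41  -0.13  -5.01]
```

Emit:
send_rows(
  series=[
    [[0,0,-0.3,0],[0,0,-0.8,0],[0,0,-1,0],[0,0,-1,1],[0,0,-1,1]],
  ],
)

```text
t: 29.25
eef_pos: [0.4314, 0.0031, 0.113]
orientation: [-0.003, -0.189, 0.982, -0.006]
force: [-0.0, -1.1, -0.6]
width: 0.237
finger_force: 29.1
```

Emit:
send_rows(
  series=[
    [[0,0,-0.8,1],[0,0,0,1],[0,0,0,1],[0,0,0,1],[0,0,0,1]],
  ],
)

```text
t: 29.75
eef_pos: [0.4315, 0.0033, 0.1283]
orientation: [-0.001, 0.028, 1.0, -0.006]
force: [-0.1, 0.0, -0.1]
width: 0.235
finger_force: 29.1
```

Emit:
send_rows(
  series=[
    [[0,0,0,0],[-0.4,0.3,0,0],[-0.9,0.6,0,0],[-0.9,0.6,0,0],[-0.9,0.6,0,0]],
  ],
)

```text
t: 30.25
eef_pos: [0.4977, 0.0426, 0.1282]
orientation: [-0.0, 0.025, 1.0, -0.006]
force: [-0.5, -0.2, -1.5]
width: 0.236
finger_force: 29.1
```

```bash
python3 -c "
from h import *
to(.662,.143,.13)
im=get_image('scene');s=sense();u,v=proj('scene',s['eef_pos']).astype(int);print(u,v,s['orientation'].round(4))
cv2.imwrite('pics/c4.png',cv2.resize(im[max(0,v-60):v+60,max(0,u-70):u+70],None,fx=5,fy=5))"
```

```text
t 30.2 pos [0.4977 0.0426 0.1282] ytool deg 87.1 w 0.236 F [-0.5 -0.2 -1.5] ff 29.1 -> units [-7.95  5.42 -0.16]
280 172 [ 0.0019  0.0252  0.9997 -0.0055]
```

View pics/c4.png

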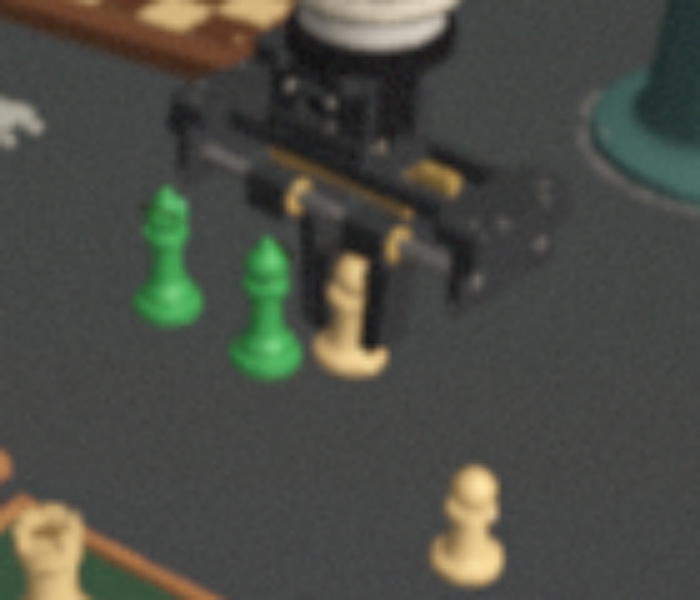

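Pawn B is held upright (crop 350,330) and clear of the green men. On to the pawn tray.

Emit:
send_rows(
  series=[
    [[-0.96,0.66,0,0],[-0.96,0.66,0,0],[-0.96,0.66,0,0],[-0.96,0.66,0,0],[-0.96,0.66,0.2,0]],
  ],
)

```text
t: 30.8
eef_pos: [0.5972, 0.1036, 0.1236]
orientation: [0.0, 0.025, 1.0, -0.006]
force: [0.1, -0.1, -0.6]
width: 0.231
finger_force: 29.1
```

Emit:
send_rows(
  series=[
    [[-0.96,0.66,0.5,0],[-0.96,0.66,0.8,0],[-0.9,0.6,0.8,0],[0,0,0.6,0],[0,0,0.3,0]],
  ],
)

```text
t: 31.3
eef_pos: [0.6529, 0.1373, 0.0608]
orientation: [-0.002, 0.025, 1.0, -0.007]
force: [-1.0, 0.6, -0.5]
width: 0.233
finger_force: 29.1
```

Emit:
send_rows(
  series=[
    [[0,0,0.4,0],[0,0,0.2,0],[0,0,0,0],[0,0,0,0],[0,0,0,0]],
  ],
)

```text
t: 31.8
eef_pos: [0.6548, 0.1371, 0.052]
orientation: [0.001, 0.026, 1.0, -0.006]
force: [-0.2, 1.3, -0.2]
width: 0.227
finger_force: 29.1
```

```bash
python3 -c "
from h import *
to(.662,.143,.0376)"
```

```text
t 31.8 pos [0.6548 0.1371 0.052 ] ytool deg 87.0 w 0.227 F [-0.2  1.3 -0.2] ff 29.1 -> units [-0.35  0.32  0.72]
```

Emit:
send_rows(
  series=[
    [[-0.35,0.3,0,0],[0,0,0.3,0],[0,0,0.25,0],[0,0,0.1,0],[0,0,0.03,0]],
  ],
)

```text
t: 32.3
eef_pos: [0.6616, 0.1425, 0.0375]
orientation: [-0.0, 0.026, 1.0, -0.006]
force: [-1.7, -0.4, 4.8]
width: 0.232
finger_force: 28.8
```

Emit:
send_rows(
  series=[
    [[0,0,0,0],[0,0,0,0],[0,0,0,0],[0,0,0,0],[0,0,0,0]],
  ],
)

```text
t: 32.8
eef_pos: [0.6616, 0.1426, 0.0375]
orientation: [-0.0, 0.026, 1.0, -0.006]
force: [-2.0, 0.4, 3.6]
width: 0.234
finger_force: 28.9
```

Emit:
send_rows(
  series=[
    [[0,0,0,0],[0,0,0,0],[0,0,0,0],[0,0,0,0],[0,0,0,0]],
  ],
  gripper=0.55,
)

```text
t: 33.3
eef_pos: [0.6615, 0.1426, 0.0372]
orientation: [-0.0, 0.026, 1.0, -0.006]
force: [-0.2, -0.0, 0.1]
width: 0.545
finger_force: 0.0
```

Emit:
send_rows(
  series=[
    [[0,0,-0.4,0],[0,0,-0.8,0],[0,0,-1,0],[0,0,-1,0],[0,0,-0.7,0]],
  ],
)

```text
t: 33.8
eef_pos: [0.663, 0.1439, 0.1188]
orientation: [0.002, 0.026, 1.0, -0.006]
force: [0.6, 0.1, 0.4]
width: 0.554
finger_force: 0.0
```

```bash
python3 -c "
from h import *
to(.489,.114,.03)"
```

```text
t 33.8 pos [0.663  0.1439 0.1188] ytool deg 87.0 w 0.554 F [0.6 0.1 0.4] ff 0.0 -> units [ 8.63 -1.89  4.43]
```

Pawn A.

Emit:
send_rows(
  series=[
    [[0.95,-0.21,0,0],[0.95,-0.21,0,0],[0.95,-0.21,0,0],[0.95,-0.21,0,0],[0.95,-0.21,0,0]],
  ],
)

```text
t: 34.3
eef_pos: [0.5653, 0.1275, 0.1168]
orientation: [0.001, 0.026, 1.0, -0.006]
force: [-0.5, -0.7, -0.6]
width: 0.551
finger_force: 0.0
```

Emit:
send_rows(
  series=[
    [[0.95,-0.21,0,0],[0.95,-0.21,0.3,0],[0.95,-0.21,0.3,0],[0.95,-0.21,0.2,0],[0,0,0,0]],
  ],
)

```text
t: 34.8
eef_pos: [0.4863, 0.1141, 0.0995]
orientation: [-0.001, 0.026, 1.0, -0.007]
force: [0.8, 0.2, -0.5]
width: 0.549
finger_force: 0.0
```

```bash
python3 -c "
from h import *
to(.489,.114,.03)"
```

```text
t 34.8 pos [0.4863 0.1141 0.0995] ytool deg 87.0 w 0.549 F [ 0.8  0.2 -0.5] ff 0.0 -> units [-0.15  0.05  3.48]
```

Emit:
send_rows(
  series=[
    [[-0.1,0,0.8,0],[0,0,1,0],[0,0,1,0],[0,0,0.4,0],[0,0,0.2,0]],
  ],
)

```text
t: 35.3
eef_pos: [0.4915, 0.1137, 0.0316]
orientation: [-0.0, 0.026, 1.0, -0.006]
force: [-0.1, 0.2, 0.6]
width: 0.551
finger_force: 0.0
```

Emit:
send_rows(
  series=[
    [[0,0,0,0],[0,0,0,0],[0,0,0,0],[0,0,0,0],[0,0,0,0]],
  ],
  gripper=0,
)

```text
t: 35.8
eef_pos: [0.4917, 0.1137, 0.0327]
orientation: [0.001, 0.026, 1.0, -0.006]
force: [0.2, 0.4, 2.6]
width: 0.237
finger_force: 29.4
```

Emit:
send_rows(
  series=[
    [[0,0,0,0],[0,0,0,0],[0,0,0,0],[0,0,0,0],[0,0,0,0]],
  ],
)

```text
t: 36.3
eef_pos: [0.4917, 0.1136, 0.0326]
orientation: [0.001, 0.026, 1.0, -0.006]
force: [0.1, -1.7, 5.9]
width: 0.236
finger_force: 29.1
```

Emit:
send_rows(
  series=[
    [[0,0,-0.3,0],[0,0,-0.8,0],[0,0,-1,0],[0,0,-1,0],[0,0,-0.9,0]],
  ],
)

```text
t: 36.8
eef_pos: [0.4903, 0.1147, 0.1124]
orientation: [-0.0, 0.026, 1.0, -0.006]
force: [-0.5, 0.1, -0.0]
width: 0.237
finger_force: 29.6
```

```bash
python3 -c "
from h import *
to(.666,.213,.11)"
```

```text
t 36.8 pos [0.4903 0.1147 0.1124] ytool deg 87.0 w 0.237 F [-0.5  0.1 -0. ] ff 29.6 -> units [-8.51  5.37  0.05]
```

Emit:
send_rows(
  series=[
    [[-0.5,0.3,0,0],[-0.9,0.57,0,0],[-0.95,0.6,0,0],[-0.95,0.6,0,0],[-0.95,0.6,0,0]],
  ],
)

```text
t: 37.3
eef_pos: [0.5791, 0.1642, 0.1095]
orientation: [-0.001, 0.026, 1.0, -0.006]
force: [1.3, 0.1, -0.3]
width: 0.234
finger_force: 29.6
```

Emit:
send_rows(
  series=[
    [[-0.95,0.6,0,0],[-0.95,0.6,0,0],[-0.95,0.6,0,0],[-0.95,0.6,0.2,0],[-0.45,0.3,0.4,0]],
  ],
)

```text
t: 37.8
eef_pos: [0.6681, 0.2141, 0.0973]
orientation: [0.0, 0.026, 1.0, -0.006]
force: [0.2, 0.6, -0.8]
width: 0.235
finger_force: 29.6
```

Emit:
send_rows(
  series=[
    [[0,0,0.8,0],[0,0,0.8,0],[0,0,0.4,0],[0,0,0,0],[0,0,0,0]],
  ],
)

```text
t: 38.3
eef_pos: [0.6656, 0.2119, 0.0581]
orientation: [-0.001, 0.026, 1.0, -0.006]
force: [-0.2, 0.2, -0.7]
width: 0.235
finger_force: 29.6
```

```bash
python3 -c "
from h import *
to(.666,.213,.0386)"
```

```text
t 38.3 pos [0.6656 0.2119 0.0581] ytool deg 87.0 w 0.235 F [-0.2  0.2 -0.7] ff 29.6 -> units [-0.02  0.07  0.97]
```

Emit:
send_rows(
  series=[
    [[0,0.05,0.4,0],[0,0,0.3,0],[0,0,0.15,0],[0,0,0.08,0],[0,0,0,0]],
  ],
)

```text
t: 38.8
eef_pos: [0.6661, 0.213, 0.0396]
orientation: [-0.0, 0.026, 1.0, -0.006]
force: [0.5, 0.2, -1.0]
width: 0.238
finger_force: 29.6
```

Emit:
send_rows(
  series=[
    [[0,0,0,0],[0,0,0,0],[0,0,0,0],[0,0,0,0],[0,0,0,0]],
  ],
)

```text
t: 39.3
eef_pos: [0.6664, 0.2132, 0.0401]
orientation: [0.0, 0.026, 1.0, -0.006]
force: [-0.7, 0.7, -0.5]
width: 0.237
finger_force: 29.6
```

Emit:
send_rows(
  series=[
    [[0,0,0,0],[0,0,0,0],[0,0,0,0],[0,0,0,0],[0,0,0,0]],
  ],
  gripper=0.55,
)

```text
t: 39.8
eef_pos: [0.6663, 0.2131, 0.0399]
orientation: [-0.0, 0.026, 1.0, -0.006]
force: [0.9, -1.0, -0.6]
width: 0.549
finger_force: 0.0
```

Emit:
send_rows(
  series=[
    [[0,0,-0.4,0],[0,0,-0.8,0],[0,0,-1,0],[0,0,-1,0],[0,0,-1,0]],
  ],
)

```text
t: 40.3
eef_pos: [0.6669, 0.2143, 0.1266]
orientation: [0.001, 0.026, 1.0, -0.006]
force: [-0.0, 0.1, 0.1]
width: 0.552
finger_force: 0.0
```

Emit:
send_rows(
  series=[
    [[0.5,0,-1,0],[1,0,-1,0],[1,0,-1,0],[1,0,-1,0],[1,0,-0.5,0]],
  ],
)

```text
t: 40.8
eef_pos: [0.5771, 0.2205, 0.2182]
orientation: [0.002, 0.026, 1.0, -0.005]
force: [0.8, -1.2, 0.7]
width: 0.548
finger_force: 0.0
```

Emit:
send_rows(
  series=[
    [[1,0,0,0],[1,0,0,0],[1,0,0,0],[0.5,0,0,0],[0,0,0,0]],
  ],
)

```text
t: 41.3
eef_pos: [0.506, 0.2239, 0.2151]
orientation: [0.001, 0.026, 1.0, -0.006]
force: [-0.1, 0.1, -0.2]
width: 0.55
finger_force: 0.0
```

Run:
```python
from h import *
a=get_image("top");b=get_image("scene");to(.5,.2,.2)
t=cv2.resize(a[90:260,85:415],None,fx=2.4,fy=2.4,interpolation=cv2.INTER_CUBIC)
cv2.imwrite("pics/t9.png",t);cv2.imwrite("pics/s9.png",cv2.resize(b[130:330,110:420],None,fx=2.5,fy=2.5,interpolation=cv2.INTER_CUBIC))
```

```text
t 41.4 pos [0.5074 0.2238 0.2148] ytool deg 87.0 w 0.548 F [-0.1 -0.2  0.2] ff 0.0 -> units [ 0.31 -1.2   0.76]
```

View pics/t9.png

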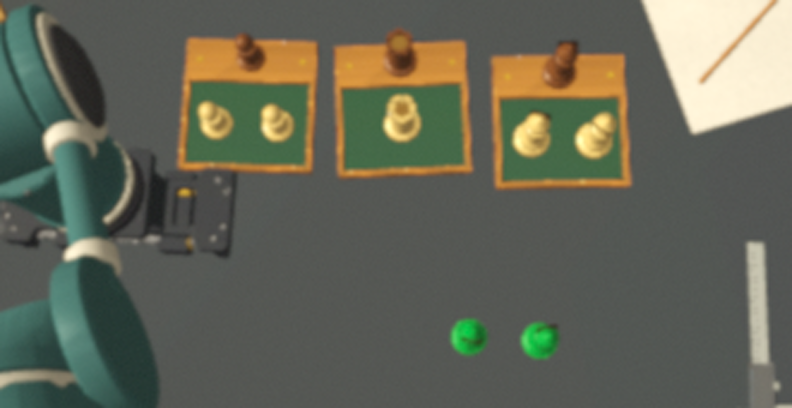

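View pics/s9.png

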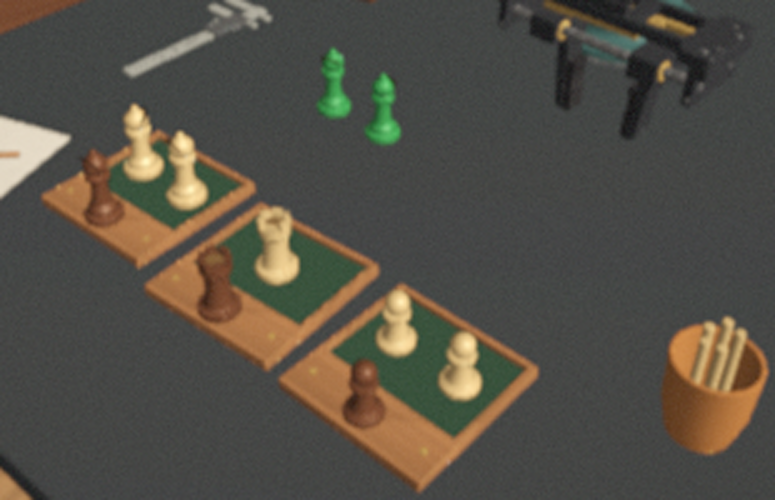

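All five men stand upright, well inside their own bays: pawns at top crop (215,122) and (277,124), rook at (402,120), bishops at (531,135) and (595,138). The cup and callipers look undisturbed and the gripper is clear, so I'm handing in.

```bash
python3 -c "
from workcell import *
print(close_job())"
```

```text
the job is handed in; nothing more can be done
None
```

The job is handed in: in the last pictures, at 41 s, both bishops, both pawns and the rook stand upright inside their own trays, with the cup and callipers not touched; one caution is that joint 6 briefly read -2.552 against its -2.55 limit before I backed it off.

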